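# Stow a hex key set in a spring holder

## Robot

A 6-joint arm with a two-finger parallel gripper is mounted at the origin on a cart in front of the work surface, level with it; the furniture and walls round the work are solid. World frame = base frame: x ahead of the robot, y to its left, z up, the work surface at z = 0. Lengths are in m, angles in degrees, forces in N, time in s.
With the tool pointing down it reaches from about 0.25 to 0.725 m from the base axis. Payload 9.7 kg.
Tool frame: the origin (TCP) lies at the very end of the fingers, on their centre line; the grasp point (between the pads) lies 19 mm behind it (bot.grip_depth is the distance from the TCP to the grasp point, in m); z points along the fingers, y is the direction in which the jaws open and shut (so a half turn about z gives the same grasp; the last joint's range is limited). The gripper opens to 85 mm and grips with 20 to 120 N. Pads are 22 mm wide; open, the fingers measure 114 mm over their backs; the gripper's body (76 mm by 85 mm) begins 54 mm behind the grasp point. The pads swing forward as they close: fully open they stand 13 mm farther back than shut.
Start: joints at [-70.531, 4.979, 10.078, 95.1, 0, 90], TCP at [0.183, -0.519, 0.231] pointing down, gripper open.
Joint ranges: [-179.16, 179.16], [-48.56, 103.87], [-65.8, 70.77], [-126.05, 130.52], [-82.76, 87.17], [-180, 180]. Speed limits (degrees/s): [127.2, 127.2, 147.25, 180, 180, 180].

## Interface

Orientations are given as [roll, pitch, yaw] about the fixed x, y, z axes, in that order (R = Rz(yaw) Ry(pitch) Rx(roll)).
In Python, from workcell import telemetry, optics, order, bot gives the robot as it stands. The module is installed in compiled form; this text tells all that it offers.
- The arm moves only by the shell command python3 -m inch 'ROWS' [FORCE]. ROWS is JSON, a list of rows, each a list of 7 numbers: the shift along the tool's x, y, z in m, then the turn, a rotation vector about the tool's x, y, z in rad, then the closure, from 0 (fully open) to 1 (shut). In form: [[tx, ty, tz, rx, ry, rz, grip], ...]. A call has 1 to 12 rows; each row is the pose to reach, as a shift and turn from the pose commanded when the call began, along the tool's axes at that moment; what a row does not reach only later rows make up. A row lasts 1/12 s, in which the tool goes at most 41.7 mm and 7.16 degrees, less where a joint would pass 70% of its speed; a pose out of reach is approached as far as the arm can. A call with a gripper value outside its range is refused whole. The fingers move at their own pace and stop on an object; FORCE is the grip in N (left out, the last holds). Time passes only in rows, so rows that repeat a pose let the fingers close. It gives the time, the measured TCP pose, the force and the opening at its end, in the units of the state.
- telemetry.get_obs(): the state, without advancing time (a new reading comes with each control period).
- optics.camera(name): name is "side" or "top" or "wrist"; returns (picture, depth): 384x512x3 uint8, red, green, blue; 384x512 float32, m along the optical axis (not along the pixel's ray), 0 where there is no reading.
- optics.camera_info(name): a dict with "camera_matrix" (3x3 intrinsics, pixels), "xyz" and "attitude" of the camera in the world; the wrist camera has in their place "mount" (4x4, takes a point from camera to tool coordinates, whose origin is the TCP and whose axes are the flange's). Camera axes: x right, y down, z forward; pixel columns grow to the right and rows downward; lengths in m; the calibration is good to about 2 mm. A picture is of the moment at which its call begins: read the wrist's pose just before it. camera_info takes no time and is no camera call.
- order.job_done(): hands the job in, once; it reports no verdict.
The state is a dict: "time": time; "q": joint angles; "qd": joint speeds; "joint_efforts": joint torques, N m; "ee_pos": TCP position; "tcp_rot": TCP orientation; "wrist_force": force on the tool from outside, world axes, zero at the start; "torque": the same for the moment, N m; "opening": finger opening in m.
Only numpy, scipy, OpenCV 4.12 (cv2) and the standard library are available. Lean on these libraries where they do the work, as an engineer would, in place of code of your own. Each camera call takes 0.05 s, during which the arm holds its last target. There are 200 camera calls.

## Task

Put the yellow hex key set away in the grey spring holder, the same side up as it lies now: tilt it so that one end goes down through the window and under the metal hood against the orange spring plate, push the plate back far enough for the other end to drop in past the orange lip, then lay the set flat and let it come forward against the end wall, so that the spring holds it there with one end under the hood and the other in the middle under the lip. Leave the other things on the bench as they stand.

Things in the scene. Friction and masses are not known exactly. Their poses are not given: they have to be found in the camera images.
- hexset: Yellow folding hex key set, a rigid bar 90 mm long (its y axis, from -46 to +44 mm), 22 mm wide (x) and 24 mm high (z up), 140 g, lying on the bench. Origin: its underside, on its middle line. The ends are alike; either may go in first. Grip it across the 22 mm width.
- holder: Grey spring holder fixed to the bench, 129 mm long (x), 132 mm wide (y), 55 mm high. Origin: centre of its underside, on the bench; +x runs from the hood end (away from the robot) to the lip end (nearer it). Inner floor 6 mm above the origin. Inside it is 117 mm long (x -58.5 to +58.5 mm) and 120 mm wide; side walls beside the window rise 18 mm above the inner floor.
- hood_edge (a point): Middle of the lower edge of the steel hood, where the open window begins (holder x = -20.5 mm, 44 mm above the inner floor). The hood, 5 mm thick, covers x -58.5 to -20.5 mm over the full width. From here to the lip the window is 67 mm long, so the set cannot go in flat; tilted about 30 degrees, low end about 10 mm above the floor, then lower, it passes under the hood.
- lip_edge (a point): Middle of the lower edge of the orange lip, where the window ends (holder x = +46.5 mm, 29 mm above the inner floor). The lip, 30 mm wide and 5 mm thick, covers x +46.5 to +58.5 mm (end wall). With the plate pushed fully back, the flat set touching the plate clears this edge by 7 mm.
- plate (a joint): Travel in m of the orange spring plate under the hood: 0 = sprung fully forward, 0.024 = pushed fully back (stop). It is pushed back along the holder's -x and springs forward again; about 3 N at the start, 8 N at the stop. With the set properly stowed it reads about 0.005.
- plate_face (a point): Centre of the front face of the orange spring plate (44 mm wide, 38 mm high, from 2 to 40 mm above the inner floor; it faces the holder's +x). Sprung forward the face stands at holder x = -26.5 mm, fully back at -50.5 mm, on the centre line.
- bin_edge (a point): Middle of the lower front edge of the grey bin that hangs above the far left of the bench: the bin reaches 120 mm to either side in y, 145 mm back in x and 130 mm up from here. Keep the arm and wrist clear of it.
- gauge: Bystander: pin gauge, a hexagonal steel body with thin pins, 110 mm long, 21 mm wide, lying; origin at the centre of its underside.
- board: Bystander: small green circuit board 36x60x12 mm, lying; origin at the centre of its underside.
- driver: Bystander: slim screwdriver with black handle, 166 mm long, 24 mm thick, lying; origin at the centre of its underside.
- bolt: Bystander: steel hexagon bolt standing on its head, 34 mm high; origin at the centre of its underside.
- ribbon_roll: Bystander: black ribbon roll standing upright, 42 mm across, 76 mm high; origin at the centre of its underside.
- dispenser_bottle: Bystander: white dispenser bottle with red nozzle, 55 mm across, 156 mm high; origin at the centre of its underside.
Mind the look-alikes: they are no part of the job. There is more than one size of the hexset; the job needs the larger.

How it is judged (in metres and radians):
On the way, in this order (a step that is already met when the one before it is completed fails the run):
1. the hex key set is lifted clear of the bench (height (world z) of hexset above 0.04 m), for 0.1 s.
2. the spring plate is pushed back with the set reaching into the holder (value of joint plate above 0.014 m and x of hexset in the frame of holder below 0.012 m and z of hexset in the frame of holder below 0.06 m), for 0.1 s.
At the end, for the whole second after the job is handed in: The set lies still, flat (0.08 rad) and right way up on the holder's floor (within 5 mm), along it (0.12 rad), within 14 mm of its centre line, its origin 9.5 to 17.5 mm from the holder's towards the lip (about 13.5 = touching the end wall), the plate resting on it (travel 2 to 9 mm) (x of hexset in the frame of holder between 0.0095 and 0.0175 m and y of hexset in the frame of holder between -0.014 and 0.014 m and z of hexset in the frame of holder between 0.003 and 0.011 m and angle between hexset's own z axis and vertical below 0.08 rad and angle between the y axis of hexset and the x axis of holder, either way round below 0.12 rad and value of joint plate between 0.002 and 0.009 m and linear speed of hexset below 0.01 m/s).
It fails at once if a bystander is moved by more than 20 mm (distance of any of gauge, board, driver, bolt, ribbon_roll, dispenser_bottle from where it was at the start of the episode above 0.02 m).
It also fails if it takes over 42 s, if anything falls off the work surface, if the arm or the gripper's body presses on something with over 40 N, if the wrist force passes 120 N, or if a joint passes its speed limit or range.

## Working session

There is one attempt and no reset: what is moved stays moved. The work goes in short steps, Python scripts to look and compute and a shell command to move; the robot and the scene stay as the last step left them, time stands still between calls to the robot, and variables do not carry over. Pictures are saved under pics/ and viewed, about 8 in all and at most 12, crops included, and the job is handed in when it is done.

```bash
mkdir -p pics; ls; python3 - <<'E'
from workcell import telemetry, optics, bot
import cv2, numpy as np
print(telemetry.get_obs()); print(bot.grip_depth)
ims=[]
for n in("top","side"):
    p,d=optics.camera(n); i=optics.camera_info(n); print(n,i)
    np.savez(f"pics/{n}0.npz",p=p,d=d); ims.append(p)
cv2.imwrite("pics/top0.png",cv2.resize(ims[0],(800,600))[:,:,::-1]);cv2.imwrite("pics/side0.png",cv2.resize(ims[1],(800,600))[:,:,::-1])
print(optics.camera_info("wrist"))
E
```

```text
pics
{'time': 0.0, 'q': array([-7.05315409e+01,  5.01206986e+00,  1.00352876e+01,  9.50995264e+01,
        2.51865235e-04,  8.99993612e+01]), 'qd': array([ 0.00479675, -0.0114764 , -0.00601499, -0.05365818, -0.0599276 ,
       -0.0157032 ]), 'joint_efforts': array([ 7.68005848e-04, -5.20386279e+01,  4.64799678e+01,  1.64172985e-02,
        8.34636603e-05,  7.74650488e-06]), 'ee_pos': array([ 0.18323522, -0.51834322,  0.23058123]), 'tcp_rot': array([-1.79923691e+02, -2.52715781e-04,  1.94690975e+01]), 'wrist_force': array([ 0.02539487,  0.18061731, -0.78249712]), 'torque': array([ 0.07248668, -0.02613027,  0.02579202]), 'opening': 0.08563426492679398}
0.0187
top {'camera_matrix': array([[457.12526583,   0.        , 247.29122105],
       [  0.        , 457.12526583, 191.46850019],
       [  0.        ,   0.        ,   1.        ]]), 'xyz': array([ 0.49845559, -0.04088244,  1.67952176]), 'attitude': array([-175.98871938,    0.88624937,  -89.97741169])}
side {'camera_matrix': array([[361.495225  ,   0.        , 256.06125938],
       [  0.        , 361.495225  , 189.57236756],
       [  0.        ,   0.        ,   1.        ]]), 'xyz': array([ 0.35412829, -0.72147738,  0.86634965]), 'attitude': array([-129.07127458,    0.17273854,  -20.33564555])}
{'camera_matrix': array([[286.83063984,   0.        , 256.38908297],
       [  0.        , 286.83063984, 190.16541738],
       [  0.        ,   0.        ,   1.        ]]), 'mount': array([[ 1.16752556e-03, -9.61069613e-01, -2.76303883e-01,
         7.06491779e-02],
       [ 9.99999031e-01,  9.12574959e-04,  1.05129310e-03,
         4.76849818e-04],
       [-7.58217846e-04, -2.76304842e-01,  9.61069747e-01,
        -1.42519393e-01],
       [ 0.00000000e+00,  0.00000000e+00,  0.00000000e+00,
         1.00000000e+00]])}
```

View pics/top0.png

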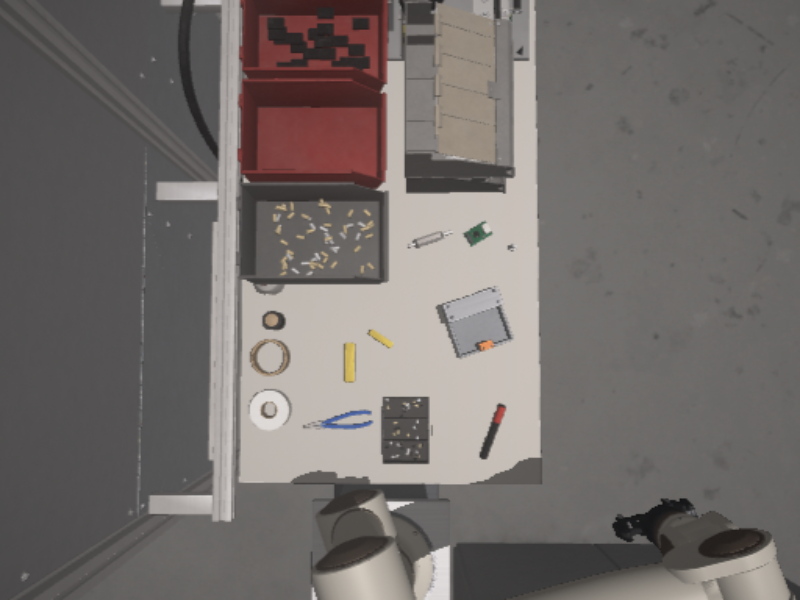

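View pics/side0.png

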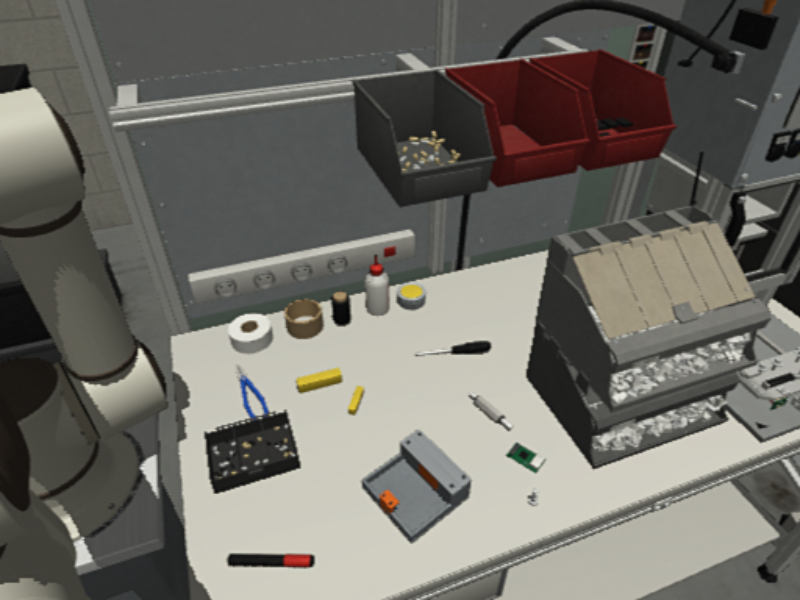

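The yellow candidates are the larger bar at top pixel (349,362), side (319,380), and the smaller bar at top (380,338), side (356,400). The wooden ring and the yellow-lidded tin aren't bars. The larger bar is my choice, and the holder is at top (477,322). Next I'll measure both.

```bash
cat > h.py <<'E'
import numpy as np, cv2
from scipy.spatial.transform import Rotation as R
from workcell import telemetry, optics
def pose(o=None):
    o=o or telemetry.get_obs(); T=np.eye(4); T[:3,:3]=R.from_euler('xyz',o['tcp_rot'],degrees=True).as_matrix(); T[:3,3]=o['ee_pos']; return T
def cam(n):
    i=optics.camera_info(n); K=np.array(i['camera_matrix'])
    if n=='wrist': T=pose()@i['mount']
    else:
        T=np.eye(4); T[:3,:3]=R.from_euler('xyz',i['attitude'],degrees=True).as_matrix(); T[:3,3]=i['xyz']
    return K,T
def plane(uv,K,T,z):
    uv=np.atleast_2d(uv).astype(float); r=np.c_[uv,np.ones(len(uv))]@np.linalg.inv(K).T@T[:3,:3].T
    return T[:3,3]+r*((z-T[2,3])/r[:,2])[:,None]
def cloud(d,K,T):
    v,u=np.mgrid[:d.shape[0],:d.shape[1]]
    P=np.stack([(u-K[0,2])/K[0,0]*d,(v-K[1,2])/K[1,1]*d,d],-1)
    return P@T[:3,:3].T+T[:3,3]
def proj(P,K,T):
    c=(np.atleast_2d(P)-T[:3,3])@T[:3,:3]; c=c@K.T; return c[:,:2]/c[:,2:]
def yellow(p):
    h=cv2.cvtColor(p,cv2.COLOR_RGB2HSV); return cv2.inRange(h,(20,130,80),(35,255,255))
def orange(p):
    h=cv2.cvtColor(p,cv2.COLOR_RGB2HSV); return cv2.inRange(h,(5,160,120),(17,255,255))
def blobs(m,a=20):
    c,_=cv2.findContours(m,cv2.RETR_EXTERNAL,cv2.CHAIN_APPROX_NONE); return [x for x in c if cv2.contourArea(x)>a]
def rect(c,K,T,z):
    w=plane(c[:,0,:],K,T,z)[:,:2].astype(np.float32); return cv2.minAreaRect(w*1000)
E
python3 - <<'E'
from h import *
for n in("top","side"):
    f=np.load(f"pics/{n}0.npz");K,T=cam(n);p,d=f['p'],f['d'];C=cloud(d,K,T)
    for nm,m,z in(("Y",yellow(p),.022),("O",orange(p),.037)):
        for c in blobs(m): print(n,nm,cv2.boundingRect(c),rect(c,K,T,z))
    for x,y in((460,240),(300,300)): print(C[y,x])
    if n=="top":
        s=(C[...,2]>.045)&(C[...,2]<.065)&(C[...,0]>.3)&(C[...,0]<.65)&(C[...,1]<-.05)&(C[...,1]>-.3)
        print(s.sum(),cv2.minAreaRect((C[s][:,:2]*1000).astype(np.float32)),C[s][:,2].mean())
    s=(C[...,2]>.1)&(C[...,0]>.3)&(C[...,0]<.85)&(C[...,1]>0)&(C[...,1]<.35)
    print(n,'bin',np.percentile(C[s],[1,99],axis=0))
E
```

```text
top Y (221, 220, 6, 24) ((469.71649169921875, 70.79798126220703), (82.89704895019531, 18.117435455322266), 0.20943018794059753)
top Y (237, 211, 14, 11) ((524.8031616210938, -0.92144775390625), (55.26373291015625, 10.038119316101074), 56.366695404052734)
[ 0.40665023 -1.19493238 -0.91749055]
[ 2.22578359e-01 -2.05684097e-01 -1.01520598e-04]
462 ((487.5120849609375, -171.90745544433594), (133.6271514892578, 355.701416015625), 69.47886657714844) 0.055333358497666484
top bin [[0.32353378 0.00423232 0.37300436]
 [0.84833764 0.34896078 1.00284344]]
side Y (223, 247, 9, 18) ((522.3666381835938, -11.0609130859375), (68.78526306152344, 16.007740020751953), 57.13251495361328)
side Y (190, 236, 28, 15) ((468.6106872558594, 62.993804931640625), (39.00008773803711, 88.35074615478516), 88.98609161376953)
side Y (257, 182, 13, 9) ((744.9683837890625, 265.6759338378906), (44.94469451904297, 46.2154541015625), 10.257996559143066)
side O (243, 314, 12, 12) ((507.98199462890625, -243.0446319580078), (18.447925567626953, 30.396020889282227), 22.070476531982422)
[ 1.08733335 -0.29058519  0.15789466]
[ 0.66746486 -0.21709759  0.00150265]
side bin [[0.30982586 0.00629393 0.10259856]
 [0.84667693 0.3477349  0.60811536]]
```

```bash
python3 - <<'E'
from h import *
f=np.load("pics/side0.npz");K,T=cam("side");C=cloud(f['d'],K,T)
# bin front-lower edge pixels (side 800x600 view): lower-left front corner ~(404,203), right (492,188)
for u,v in((404,200),(448,194),(490,186),(430,185),(360,140)): print(C[int(v/1.5625),int(u/1.5625)])
E
python3 -m inch '[[0.48,-0.316,-0.05,0,0,0,0],[0.48,-0.316,-0.05,0,0,0,0],[0.48,-0.316,-0.05,0,0,0,0],[0.48,-0.316,-0.05,0,0,0,0],[0.48,-0.316,-0.05,0,0,0,0],[0.48,-0.316,-0.05,0,0,0,0],[0.48,-0.316,-0.05,0,0,0,0],[0.48,-0.316,-0.05,0,0,0,0],[0.48,-0.316,-0.05,0,0,0,0],[0.48,-0.316,-0.05,0,0,0,0],[0.48,-0.316,-0.05,0,0,0,0],[0.48,-0.316,-0.05,0,0,0,0]]'
python3 -m inch '[[0.08,-0.06,0,0,0,0,0],[0.08,-0.06,0,0,0,0,0],[0.08,-0.06,0,0,0,0,0],[0.08,-0.06,0,0,0,0,0]]'
python3 - <<'E'
from h import *
o=telemetry.get_obs();print(o['ee_pos'],o['tcp_rot'],o['q'],o['time'],np.abs(o['qd']).max())
K,T=cam('wrist');p,d=optics.camera('wrist');np.savez("pics/w1.npz",p=p,d=d,K=K,T=T);cv2.imwrite("pics/w1.png",cv2.resize(p,(800,600))[:,:,::-1])
for nm,m,z in(("Y",yellow(p),.023),("O",orange(p),.04)):
    for c in blobs(m): print(nm,cv2.boundingRect(c),rect(c,K,T,z))
E
```

```text
[ 0.62010563 -0.01333105  0.44001727]
[ 0.69426382 -0.01008686  0.43461111]
[0.98693766 0.36669072 0.20555359]
[ 0.65995227 -0.02053434  0.46242209]
[0.61570328 0.19502814 0.45289841]
time: 1.1
ee_pos: [0.485, -0.1196, 0.2747]
tcp_rot: [-180.0, 0.0, 19.5]
wrist_force: [0.8, -0.9, 1.2]
opening: 0.0857
time: 1.43
ee_pos: [0.5412, -0.0352, 0.2732]
tcp_rot: [-179.9, 0.1, 19.7]
wrist_force: [0.2, -1.5, 0.3]
opening: 0.0855
[ 0.54118543 -0.0351605   0.27320015] [-1.79929252e+02  8.08407250e-02  1.97036639e+01] [-3.73446289e+00  5.19925201e+00  1.50276105e+01  9.99306697e+01
  3.27555162e-02  1.56561894e+02] 1.4333 3.6099855120070403
Y (155, 166, 28, 46) ((462.171142578125, 69.29254150390625), (23.038007736206055, 72.29225158691406), 89.29006958007812)
Y (216, 143, 30, 38) ((527.741455078125, -2.268941879272461), (57.897613525390625, 14.175556182861328), 56.35178756713867)
O (376, 226, 22, 11) ((511.4298095703125, -242.5348663330078), (15.430535316467285, 29.391990661621094), 19.783002853393555)
```

View pics/w1.png

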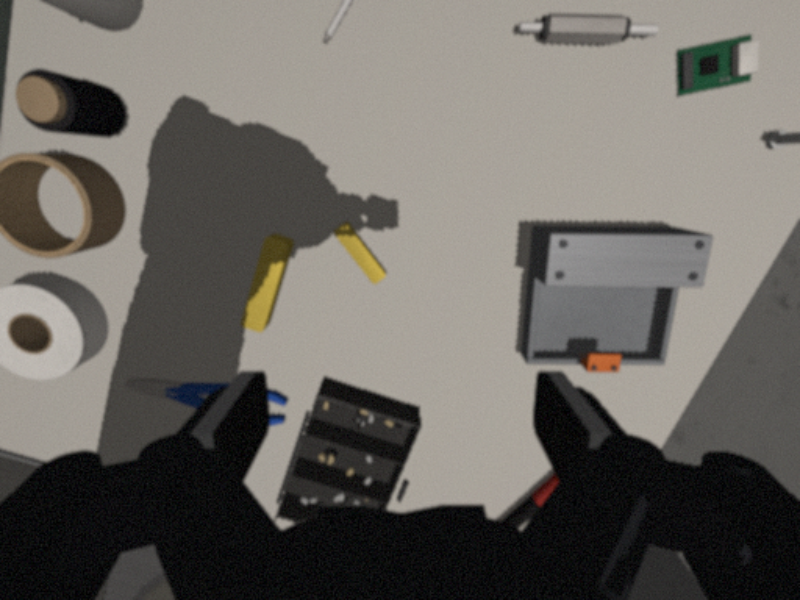

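The crop confirms the choice: the large set is at (268,283) and the small one at (362,253). The holder is at (610,300), with the hood on the far side and the lip at (602,362). The last joint would run out of range at yaw 0, so I'm turning the tool to yaw 180, which puts the camera on the robot side.

```bash

python3 -m inch '[[-0.035,-0.124,0.07,0,0,-1.4,0.2],[-0.035,-0.124,0.07,0,0,-1.4,0.2],[-0.035,-0.124,0.07,0,0,-1.4,0.2],[-0.035,-0.124,0.07,0,0,-1.4,0.2],[-0.035,-0.124,0.07,0,0,-1.4,0.2],[-0.035,-0.124,0.07,0,0,-1.4,0.2],[-0.035,-0.124,0.07,0,0,-1.4,0.2],[-0.035,-0.124,0.07,0,0,-1.4,0.2],[-0.035,-0.124,0.07,0,0,-1.4,0.2],[-0.035,-0.124,0.07,0,0,-1.4,0.2],[-0.035,-0.124,0.07,0,0,-1.4,0.2],[-0.035,-0.124,0.07,0,0,-1.4,0.2]]'
python3 -m inch '[[0,0,0,0,0,-1.4,0.2],[0,0,0,0,0,-1.4,0.2],[0,0,0,0,0,-1.4,0.2],[0,0,0,0,0,-1.4,0.2],[0,0,0,0,0,-1.4,0.2],[0,0,0,0,0,-1.4,0.2],[0,0,0,0,0,-1.4,0.2],[0,0,0,0,0,-1.4,0.2],[0,0,0,0,0,-1.4,0.2],[0,0,0,0,0,-1.4,0.2],[0,0,0,0,0,-1.4,0.2],[0,0,0,0,0,-1.4,0.2]]'
cat > look.py <<'E'
import sys
from h import *
o=telemetry.get_obs();print(o['time'],o['ee_pos'],o['tcp_rot'],o['q'].round(1),o['wrist_force'].round(1),o['opening'])
K,T=cam('wrist');p,d=optics.camera('wrist');n=sys.argv[1];np.savez(f"pics/{n}.npz",p=p,d=d,K=K,T=T);cv2.imwrite(f"pics/{n}.png",cv2.resize(p,(800,600))[:,:,::-1])
m=cv2.inRange(cv2.cvtColor(p,cv2.COLOR_RGB2HSV),(18,110,40),(38,255,255))
C=cloud(d,K,T)
for c in blobs(m,60):
    k=np.zeros(m.shape,np.uint8);cv2.drawContours(k,[c],-1,1,-1)
    P=C[(k>0)&(d>0)];t=P[P[:,2]>P[:,2].max()-.008]
    print("Y",cv2.boundingRect(c),np.median(t[:,2]),cv2.minAreaRect((t[:,:2]*1000).astype(np.float32)))
for c in blobs(orange(p),60): print("O",cv2.boundingRect(c),rect(c,K,T,.04))
E
python3 look.py w2
```

```text
time: 2.48
ee_pos: [0.465, 0.0658, 0.2047]
tcp_rot: [-180.0, 0.0, 99.9]
wrist_force: [-0.8, 0.2, 0.8]
opening: 0.0683
time: 3.48
ee_pos: [0.4652, 0.0661, 0.2047]
tcp_rot: [-180.0, 0.0, -180.0]
wrist_force: [0.4, -0.4, 0.3]
opening: 0.0681
3.4833 [0.46516144 0.06612132 0.20466383] [-1.79992074e+02  9.18278889e-04 -1.79983829e+02] [ 8.1 -6.4 -4.2 92.3 -0.   8.1] [ 0.4 -0.4  0.3] 0.06814174472890167
Y (375, 351, 35, 30) 0.2940199260377977 ((456.1888732910156, 95.20587158203125), (2.8769707679748535, 1.4350765943527222), 30.833616256713867)
Y (180, 198, 47, 35) 0.016489067409205804 ((524.963623046875, -0.8329830169677734), (59.767494201660156, 14.822559356689453), 56.28081130981445)
Y (252, 135, 21, 76) 0.02418937182848646 ((469.5965576171875, 71.4914321899414), (21.50465202331543, 89.04054260253906), 89.62139892578125)
```

View pics/w2.png

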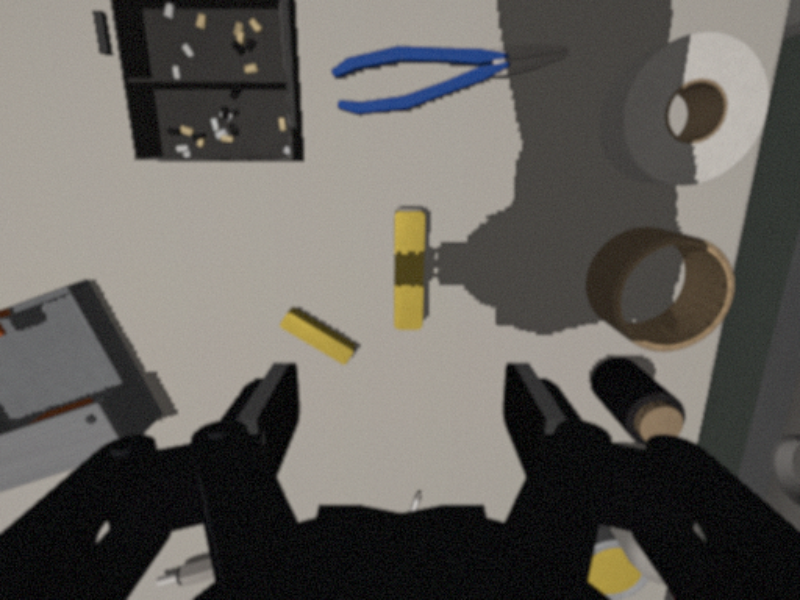

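```bash

python3 -m inch '[[0.001,0.0054,0.04,0,0,0,0.45],[0.001,0.0054,0.08,0,0,0,0.45],[0.001,0.0054,0.12,0,0,0,0.45],[0.001,0.0054,0.15,0,0,0,0.45],[0.001,0.0054,0.175,0,0,0,0.45],[0.001,0.0054,0.19,0,0,0,0.45],[0.001,0.0054,0.198,0,0,0,0.45],[0.001,0.0054,0.2015,0,0,0,0.45],[0.001,0.0054,0.2015,0,0,0,0.45]]' 90
python3 -m inch '[[0,0,0,0,0,0,0.9],[0,0,0,0,0,0,0.9],[0,0,0,0,0,0,0.9],[0,0,0,0,0,0,0.9],[0,0,0,0,0,0,0.9]]' 90
```

```text
time: 4.28
ee_pos: [0.4643, 0.072, 0.0031]
tcp_rot: [-180.0, -0.0, 179.7]
wrist_force: [-0.7, 0.0, -0.4]
opening: 0.0469
time: 4.7
ee_pos: [0.4654, 0.0724, 0.0048]
tcp_rot: [180.0, 0.1, 179.9]
wrist_force: [-0.8, 1.1, 6.1]
opening: 0.0206
```

```bash

python3 -m inch '[[0,0,-0.02,0,0,0,0.9],[0,0,-0.06,0,0,0,0.9],[0,0,-0.1,0,0,0,0.9],[0,0,-0.14,0,0,0,0.9],[0,0,-0.14,0,0,0,0.9],[0,0,-0.14,0,0,0,0.9]]' 90
python3 - <<'E'
from h import *
f=np.load("pics/w1.npz");p,d,K,T=[f[k] for k in'pdKT'];C=cloud(d,K,T)
x=C[...,0];y=C[...,1];z=C[...,2]
reg=(d>0)&(x>.42)&(x<.68)&(y>-.3)&(y<-.1)
for a,b in((.048,.065),(.033,.046),(.018,.03),(.003,.011)):
    s=(reg&(z>a)&(z<b)).astype(np.uint8); s=cv2.morphologyEx(s,cv2.MORPH_OPEN,np.ones((3,3)))
    for c in blobs(s,60):
        k=np.zeros_like(s);cv2.drawContours(k,[c],-1,1,-1);P=C[(k>0)&(s>0)]
        print(a,len(P),np.median(P[:,2]).round(4),cv2.minAreaRect((P[:,:2]*1000).astype(np.float32)))
for c in blobs(orange(p),30): 
    k=np.zeros(d.shape,np.uint8);cv2.drawContours(k,[c],-1,1,-1);P=C[k>0];print(np.percentile(P[:,2],[5,50,95]),cv2.boundingRect(c),[rect(c,K,T,h) for h in(.035,.04)])
E
python3 look.py w3
```

```text
time: 5.2
ee_pos: [0.4659, 0.0725, 0.146]
tcp_rot: [180.0, 0.3, 179.9]
wrist_force: [0.7, 0.1, -2.6]
opening: 0.0199
0.048 3560 0.055 ((602.0525512695312, -210.8743896484375), (44.24581527709961, 132.68238830566406), 19.079837799072266)
0.033 259 0.0398 ((510.22015380859375, -242.8582305908203), (17.42731475830078, 30.244049072265625), 21.736013412475586)
0.018 118 0.0236 ((518.1749877929688, -283.80560302734375), (6.499946594238281, 34.76420974731445), 20.200912475585938)
0.018 344 0.0234 ((502.6817321777344, -189.909423828125), (80.08329772949219, 43.846073150634766), 62.126312255859375)
0.018 238 0.0234 ((564.8743286132812, -290.3710632324219), (61.745391845703125, 7.495415687561035), 19.59358024597168)
0.003 3308 0.006 ((538.9776611328125, -236.93057250976562), (68.0953598022461, 116.06480407714844), 19.49506187438965)
[0.03868195 0.03996991 0.0410925 ] (376, 226, 22, 11) [((510.14288330078125, -245.60508728027344), (15.635920524597168, 29.783254623413086), 19.78299903869629), ((511.4298095703125, -242.5348663330078), (15.430535316467285, 29.391990661621094), 19.783002853393555)]
5.2 [0.4658913  0.07248032 0.14596379] [179.95073515   0.30361383 179.87568258] [  8.8  -7.  -11.1  85.5   0.    9. ] [ 0.7  0.1 -2.6] 0.01993005665682659
Y (159, 213, 54, 41) 0.16782064398419005 ((459.6185302734375, 48.83279800415039), (0.48076313734054565, 1.2679598331451416), 80.5819091796875)
Y (233, 175, 49, 154) 0.2201361331314644 ((455.8285217285156, 72.04415893554688), (11.960709571838379, 1.7472922801971436), 89.73310852050781)
```

```bash

python3 -m inch '[[-0.068,-0.307,-0.02,0,0,-0.337,0.9],[-0.068,-0.307,-0.02,0,0,-0.337,0.9],[-0.068,-0.307,-0.02,0,0,-0.337,0.9],[-0.068,-0.307,-0.02,0,0,-0.337,0.9],[-0.068,-0.307,-0.02,0,0,-0.337,0.9],[-0.068,-0.307,-0.02,0,0,-0.337,0.9],[-0.068,-0.307,-0.02,0,0,-0.337,0.9],[-0.068,-0.307,-0.02,0,0,-0.337,0.9],[-0.068,-0.307,-0.02,0,0,-0.337,0.9],[-0.068,-0.307,-0.02,0,0,-0.337,0.9],[-0.068,-0.307,-0.02,0,0,-0.337,0.9]]' 
python3 look.py w4; python3 - <<'E'
from h import *
f=np.load("pics/w4.npz");p,d,K,T=[f[k] for k in'pdKT'];C=cloud(d,K,T)
x=C[...,0];y=C[...,1];z=C[...,2]
reg=(d>0)&(x>.42)&(x<.7)&(y>-.34)&(y<-.08)
for a,b in((.048,.065),(.033,.046)):
    s=(reg&(z>a)&(z<b)).astype(np.uint8); s=cv2.morphologyEx(s,cv2.MORPH_OPEN,np.ones((3,3)))
    for c in blobs(s,60):
        k=np.zeros_like(s);cv2.drawContours(k,[c],-1,1,-1);P=C[(k>0)&(s>0)]
        print(a,len(P),np.median(P[:,2]).round(4),cv2.minAreaRect((P[:,:2]*1000).astype(np.float32)))
# set in tool frame
Tt=pose();m=cv2.inRange(cv2.cvtColor(p,cv2.COLOR_RGB2HSV),(18,110,40),(38,255,255))>0
P=(C[m&(d>0)]-Tt[:3,3])@Tt[:3,:3]; P=P[(abs(P[:,0])<.08)&(abs(P[:,1])<.02)&(P[:,2]>-.06)]
t=P[(P[:,2]<-.012)]
print(len(P),np.percentile(P,[1,50,99],axis=0),np.polyfit(t[:,0],t[:,2],1),np.polyfit(t[:,0],t[:,1],1))
E
```

```text
time: 6.17
ee_pos: [0.5311, -0.2346, 0.1613]
tcp_rot: [179.9, -0.1, -160.8]
wrist_force: [-0.1, 0.5, -1.6]
opening: 0.02
6.1667 [ 0.53107521 -0.23457385  0.16128256] [ 1.79865944e+02 -1.22639760e-01 -1.60840419e+02] [-23.8   8.5   6.2  87.9   0.  -43. ] [-0.1  0.5 -1.6] 0.020019742152769495
Y (433, 213, 43, 50) 0.016320307272910173 ((524.7361450195312, -2.050771713256836), (61.416622161865234, 15.121219635009766), 56.476531982421875)
Y (233, 175, 49, 154) 0.23557668124563655 ((522.3209228515625, -238.85560607910156), (2.1874966621398926, 10.663488388061523), 22.311426162719727)
O (241, 150, 31, 15) ((506.8492736816406, -243.72348022460938), (13.072937965393066, 27.95769500732422), 19.213233947753906)
0.048 399 0.0551 ((576.7448120117188, -159.25672912597656), (32.32698059082031, 18.56439971923828), 22.246679306030273)
0.048 428 0.0553 ((614.94580078125, -266.0479736328125), (33.33381271362305, 19.157386779785156), 14.429675102233887)
0.033 473 0.04 ((507.2744140625, -244.0733642578125), (12.992542266845703, 29.133163452148438), 19.09902572631836)
6678 [[-0.03741762 -0.01142195 -0.02017258]
 [ 0.00717231 -0.00112489 -0.01872911]
 [ 0.04081562  0.00955541 -0.01725724]] [ 0.00109119 -0.01874518] [ 0.00360798 -0.00095542]
```

View pics/w4.png

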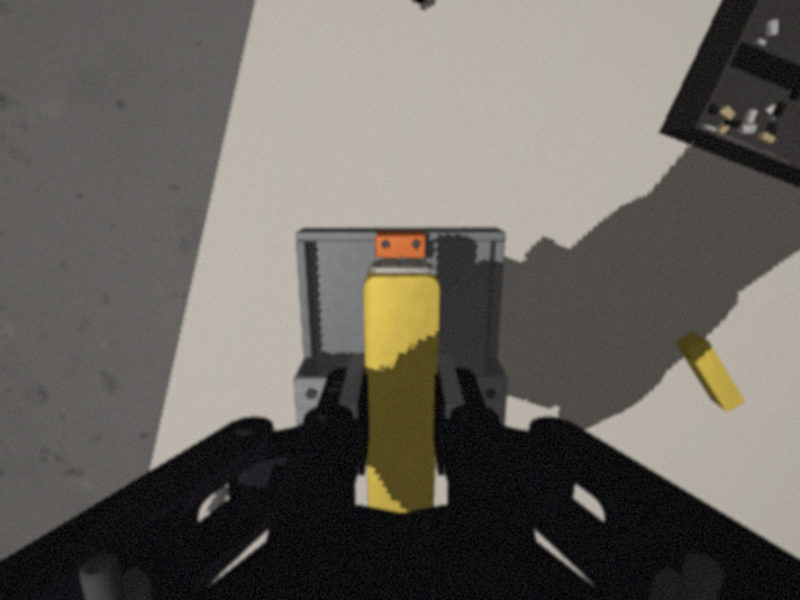

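```bash
python3 look.py w5 | head -1; python3 - <<'E'
from h import *
O=np.array([.56,-.2257]);
for n in('w1','w4','w5','top0'):
    f=np.load(f"pics/{n}.npz");p,d=f['p'],f['d']
    K,T=cam('top') if n=='top0' else (f['K'],f['T'])
    C=cloud(d,K,T)
    for a in(19.2,):
        u=np.array([np.cos(np.radians(a)),np.sin(np.radians(a))]); H=C[...,:2]-O
        hx=-(H@u)*1000; hy=-(H@np.array([-u[1],u[0]]))*1000; z=C[...,2]
        reg=(d>0)&(abs(hx)<90)&(abs(hy)<85)
        for nm,a_,b_ in(('hood',.050,.060),('lip',.036,.044),('wall',.020,.028)):
            s=reg&(z>a_)&(z<b_)
            if nm=='lip': s&=(orange(p)>0)
            if s.sum()>20: print(n,nm,s.sum(),'x',np.percentile(hx[s],[1,99]).round(1),'y',np.percentile(hy[s],[1,99]).round(1),'z',np.median(z[s]).round(4))
        s=reg&(z>.05)&(z<.06)
        if s.sum()>100:
            e=[(hy[s&(abs(hy-y)<4)].mean(),np.percentile(hx[s&(abs(hy-y)<4)],98)) for y in(-55,-48,48,55) if (s&(abs(hy-y)<4)).sum()>10]
            print('edge',np.round(e,1).tolist(), 'slope deg',np.degrees(np.arctan(np.polyfit(*np.array(e).T,1)[0])) if len(e)>2 else 0)
E
```

```text
6.2167 [ 0.531257   -0.23403698  0.16182567] [ 1.79899519e+02 -8.74732712e-02 -1.60780258e+02] [-23.8   8.4   6.2  87.9   0.  -43. ] [ 0.4 -0.2 -2.1] 0.020007335469756776
w1 hood 3514 x [-66.4 -23.2] y [-65.4  64.3] z 0.055
w1 lip 180 x [44.8 59.5] y [-14.6  13.3] z 0.04
w1 wall 890 x [-66.6  61.7] y [-66.   65.9] z 0.0236
edge [[-55.1, -24.4], [-48.1, -24.2], [48.1, -23.6], [54.9, -23.6]] slope deg 0.3624721919195247
w4 hood 817 x [-52.8 -22.5] y [-65.9  65. ] z 0.0552
w4 lip 388 x [49.5 62.3] y [-14.4  13.5] z 0.04
w4 wall 1711 x [-29.9  62.3] y [-65.8  65.2] z 0.0238
edge [[-55.1, -22.6], [-50.0, -22.4], [49.5, -22.6], [55.1, -23.0]] slope deg -0.14666743962513232
w5 hood 851 x [-54.4 -22.4] y [-65.9  65. ] z 0.0552
w5 lip 398 x [49.  62.1] y [-14.8  14. ] z 0.0399
w5 wall 1665 x [-31.4  62.3] y [-65.8  65.3] z 0.0239
edge [[-55.2, -22.4], [-50.2, -22.4], [49.2, -22.6], [55.0, -22.8]] slope deg -0.17476384335289383
top0 hood 366 x [-65.4 -22.2] y [-64.8  65.4] z 0.0555
top0 wall 91 x [-48.9  63. ] y [-65.5  66. ] z 0.0236
edge [[-54.7, -24.5], [-48.1, -24.6], [48.3, -25.0], [54.6, -23.2]] slope deg 0.28158374465234715
```

The set sits level in the hand: its underside is 5.3 mm below the TCP and its centre 4 mm behind it. From the hood and wall edges, the holder origin is about (0.562, -0.225) with the axis at 19.2°. Now I'll tilt the set and enter the window.

```bash

python3 -m inch '[[0.005,0,0.03,0,0.12,0,0.9],[0.011,0,0.05,0,0.24,0,0.9],[0.011,0,0.07,0,0.36,0,0.9],[0.011,0,0.08,0,0.46,0,0.9],[0.011,0,0.0866,0,0.524,0,0.9],[0.009,0,0.096,0,0.524,0,0.9],[0.007,0,0.105,0,0.524,0,0.9],[0.006,0,0.1136,0,0.524,0,0.9],[0.001,0,0.1146,0,0.524,0,0.9],[-0.004,0,0.1156,0,0.524,0,0.9],[-0.004,0,0.1156,0,0.524,0,0.9]]'
cat > st.py <<'E'
from h import *
o=telemetry.get_obs();T=pose(o);O=np.array([.5619,-.2250]);a=np.radians(19.2);u=np.array([np.cos(a),np.sin(a)]);v=np.array([-u[1],u[0]])
S=T[:3,:3]@[-.0492,0,.0053]+T[:3,3]; E=T[:3,:3]@[.0408,0,.0053]+T[:3,3]
f=lambda P:np.round([-(P[:2]-O)@u*1e3,-(P[:2]-O)@v*1e3,P[2]*1e3-6],1)
F=o['wrist_force'];print('t',round(o['time'],2),'TCP',f(T[:3,3]),'low',f(S),'high',f(E),'tilt',np.degrees(np.arcsin(-T[2,0]*-1)).round(1),'Fx_h',round(-F[:2]@u,1),'Fz',F[2].round(1),'open',o['opening'].round(4),o['tcp_rot'].round(1))
E
python3 st.py; python3 - <<'E'
from h import *
p,d=optics.camera('side');c=p[220:384,170:340];cv2.imwrite("pics/s1.png",cv2.resize(c,(0,0),fx=4,fy=3.6,interpolation=cv2.INTER_CUBIC)[:,:,::-1])
E
```

```text
time: 7.18
ee_pos: [0.5364, -0.2336, 0.0487]
tcp_rot: [-179.9, -29.9, -160.9]
wrist_force: [0.8, 0.2, -1.7]
opening: 0.0203Traceback (most recent call last):
  File "st.py", line 5, in <module>
    F=o['wrist_force'];print('t',round(o['time'],2),'TCP',f(T[:3,3]),'low',f(S),'high',f(E),'tilt',np.degrees(np.arcsin(-T[2,0]*-1)).round(1),'Fx_h',round(-F[:2]@u,1),'Fz',F[2].round(1),'open',o['opening'].round(4),o['tcp_rot'].round(1))
                                                                                                                                                                                                 ^^^^^^^^^^^^^^^^^^
AttributeError: 'float' object has no attribute 'round'
```

View pics/s1.png

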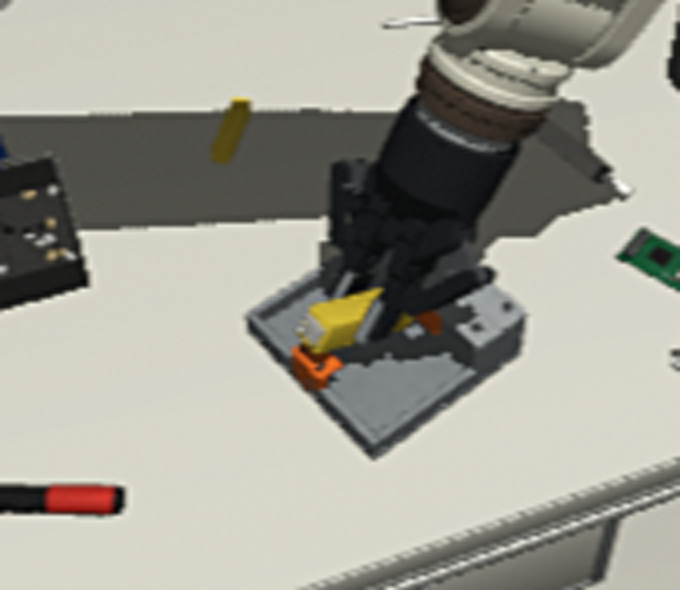

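Picture: the tilted set's low end is in the window and heading for the plate (430,320). The high end is above the lip (315,365).

```bash
sed -i "s/o\['opening'\].round(4)/round(o['opening'],4)/" st.py; python3 st.py
```

```text
t 7.23 TCP [27.2 -0.2 42.8] low [-12.9  -0.2  13.6] high [65.2 -0.3 58.5] tilt 29.9 Fx_h 0.4 Fz -0.8 open 0.0199 [-179.9  -29.9 -160.8]
```

```bash

python3 -m inch '[[-0.005,0,-0.0006,0,0,0,0.9],[-0.0095,0,-0.0011,0,0,0,0.9],[-0.0141,0,-0.0017,0,0,0,0.9],[-0.018,0,-0.0024,0,0,0,0.9],[-0.022,0,-0.0031,0,0,0,0.9],[-0.0257,0,-0.0037,0,0,0,0.9],[-0.0257,0,-0.0037,0,0,0,0.9],[-0.0257,0,-0.0037,0,0,0,0.9]]' 100
python3 st.py
```

```text
time: 7.9
ee_pos: [0.5579, -0.2258, 0.0376]
tcp_rot: [180.0, -30.1, -160.8]
wrist_force: [-6.5, -2.7, -1.1]
opening: 0.0195
t 7.9 TCP [ 4.1 -0.5 31.6] low [-35.8  -0.5   2.3] high [42.  -0.5 47.5] tilt 30.1 Fx_h 7.0 Fz -1.1 open 0.0195 [ 180.   -30.1 -160.8]
```

```bash

python3 -m inch '[[-0.0027,0,0.0025,0,-0.087,0,0.9],[-0.0045,0,0.0058,0,-0.175,0,0.9],[-0.0045,0,0.0058,0,-0.175,0,0.9],[-0.0045,0,0.0058,0,-0.175,0,0.9]]' 100
python3 st.py
```

```text
time: 8.23
ee_pos: [0.5571, -0.2256, 0.0302]
tcp_rot: [179.9, -20.1, -160.8]
wrist_force: [-6.1, -2.5, -4.3]
opening: 0.0195
t 8.23 TCP [ 4.8 -1.  24.2] low [-39.6  -1.    2.3] high [44.9 -1.  33.3] tilt 20.1 Fx_h 6.5 Fz -4.3 open 0.0195 [ 179.9  -20.1 -160.8]
```

```bash

python3 -m inch '[[-0.0015,0,-0.0005,0,0,0,0.9],[-0.0028,0,-0.001,0,0,0,0.9],[-0.0028,0,-0.001,0,0,0,0.9],[-0.0028,0,-0.001,0,0,0,0.9]]' 100
python3 st.py; python3 - <<'E'
from h import *
p,d=optics.camera('side');c=p[260:360,210:320];cv2.imwrite("pics/s2.png",cv2.resize(c,(0,0),fx=6,fy=5.8,interpolation=cv2.INTER_CUBIC)[:,:,::-1])
E
```

```text
time: 8.57
ee_pos: [0.5599, -0.2247, 0.03]
tcp_rot: [179.9, -20.3, -160.8]
wrist_force: [-12.0, -3.6, -0.6]
opening: 0.02
t 8.57 TCP [ 1.8 -0.9 24. ] low [-42.5  -1.    2. ] high [41.9 -0.9 33.2] tilt 20.3 Fx_h 12.5 Fz -0.6 open 0.02 [ 179.9  -20.3 -160.8]
```

View pics/s2.png

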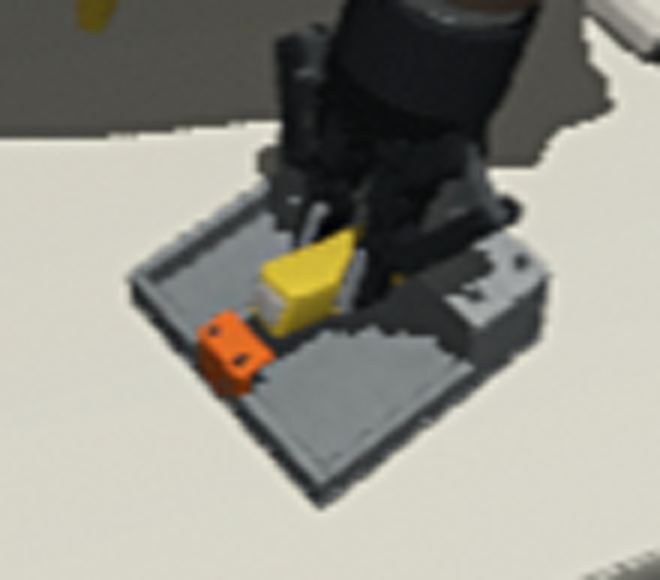

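The picture shows the plate against its stop and the high end just inside the lip, in agreement with the numbers. Next I'll lay it flat.

```bash

python3 -m inch '[[-0.0005,0,0.0043,0,-0.0925,0,0.9],[-0.0024,0,0.008,0,-0.18,0,0.9],[-0.0024,0,0.008,0,-0.18,0,0.9]]' 100
python3 st.py
```

```text
time: 8.87
ee_pos: [0.5581, -0.2248, 0.0204]
tcp_rot: [179.8, -9.7, -160.9]
wrist_force: [-7.1, -1.7, -4.1]
opening: 0.0195
t 8.87 TCP [ 3.5 -1.5 14.4] low [-44.1  -1.4   0.8] high [44.6 -1.5 16. ] tilt 9.7 Fx_h 7.3 Fz -4.1 open 0.0195 [ 179.8   -9.7 -160.9]
```

```bash

python3 -m inch '[[-0.0025,0,0.0029,0,-0.082,0,0.9],[-0.0051,0,0.0074,0,-0.169,0,0.9],[-0.0051,0,0.0074,0,-0.169,0,0.9],[-0.0051,0,0.0074,0,-0.169,0,0.9]]' 100
python3 st.py
```

```text
time: 9.2
ee_pos: [0.5623, -0.2235, 0.0129]
tcp_rot: [179.9, -0.2, -160.9]
wrist_force: [-8.1, -2.7, -3.4]
opening: 0.0197
t 9.2 TCP [-0.9 -1.3  6.9] low [-50.1  -1.2   1.4] high [39.9 -1.3  1.7] tilt 0.2 Fx_h 8.5 Fz -3.4 open 0.0197 [ 179.9   -0.2 -160.9]
```

```bash

python3 -m inch '[[0.004,0,0.001,0,0,0,0.9],[0.008,0,0.001,0,0,0,0.9],[0.012,0,0.001,0,0,0,0.9],[0.016,0,0.001,0,0,0,0.9],[0.0175,0,0.001,0,0,0,0.9],[0.0175,0,0.001,0,0,0,0.9]]' 40
python3 st.py
python3 -m inch '[[0,0,0,0,0,0,0.7],[0,0,0,0,0,0,0.6],[0,0,0,0,0,0,0.5],[0,0,0,0,0,0,0.5],[0,0,0,0,0,0,0.5]]'
python3 st.py
```

```text
time: 9.7
ee_pos: [0.5476, -0.2289, 0.0125]
tcp_rot: [179.9, -0.1, -160.8]
wrist_force: [-5.0, 0.9, -1.4]
opening: 0.0197
t 9.7 TCP [14.8 -1.1  6.5] low [-34.4  -1.1   1.1] high [55.6 -1.1  1.3] tilt 0.1 Fx_h 4.4 Fz -1.4 open 0.0197 [ 1.799e+02 -1.000e-01 -1.608e+02]
time: 10.12
ee_pos: [0.5491, -0.229, 0.0133]
tcp_rot: [-180.0, 0.0, -160.8]
wrist_force: [0.1, -0.7, 0.7]
opening: 0.0431
t 10.12 TCP [13.4 -0.5  7.3] low [-35.8  -0.5   2.1] high [54.2 -0.4  2. ] tilt -0.0 Fx_h 0.1 Fz 0.7 open 0.0431 [-180.     0.  -160.8]
```

Released. I'll retreat straight up and look.

```bash

python3 -m inch '[[0,0,-0.015,0,0,0,0.5],[0,0,-0.04,0,0,0,0.5],[0,0,-0.08,0,0,0,0.5],[0,0,-0.12,0,0,0,0.5],[0.02,0,-0.16,0,0,0,0.5],[0.03,0,-0.18,0,0,0,0.5],[0.03,0,-0.18,0,0,0,0.5],[0.03,0,-0.18,0,0,0,0.5]]'
python3 look.py w6; python3 - <<'E'
from h import *
f=np.load("pics/w6.npz");p,d,K,T=[f[k] for k in'pdKT'];C=cloud(d,K,T)
O=np.array([.5619,-.2250]);a=np.radians(19.2);u=np.array([np.cos(a),np.sin(a)]);v=np.array([-u[1],u[0]])
m=(cv2.inRange(cv2.cvtColor(p,cv2.COLOR_RGB2HSV),(18,110,40),(38,255,255))>0)&(d>0)
H=np.stack([-(C[...,:2]-O)@u,-(C[...,:2]-O)@v,C[...,2]-.006],-1)*1e3
P=H[m&(abs(H[...,0])<70)&(abs(H[...,1])<40)]
t=P[P[:,2]>P[:,2].max()-5]; print(len(t),np.percentile(t,[1,50,99],axis=0).round(1),'slope z,y',np.polyfit(t[:,0],t[:,2],1),np.polyfit(t[:,0],t[:,1],1), 'roll',np.polyfit(t[:,1],t[:,2],1)[0])
E
```

```text
time: 10.78
ee_pos: [0.5209, -0.2394, 0.195]
tcp_rot: [-179.9, 0.2, -160.8]
wrist_force: [-0.1, -0.5, -1.2]
opening: 0.0427
10.7833 [ 0.52091915 -0.23940776  0.19500624] [-1.79854513e+02  1.60660467e-01 -1.60832924e+02] [-24.7   7.4   8.6  91.1   0.  -43.9] [-0.1 -0.5 -1.2] 0.042677647354703904
Y (418, 212, 38, 44) 0.016347299381286706 ((524.831298828125, -2.1450328826904297), (60.914432525634766, 14.814920425415039), 56.86703109741211)
Y (248, 172, 21, 63) 0.03988910011549929 ((517.8912963867188, -241.40415954589844), (0.5961236357688904, 15.973043441772461), 18.853378295898438)
O (245, 155, 27, 18) ((508.840576171875, -242.8996124267578), (18.14337730407715, 27.509872436523438), 19.264339447021484)
15 [[46.6 -6.8 32.6]
 [46.9  1.6 33.9]
 [47.2  8.9 35.3]] slope z,y [   4.37355463 -171.20761483] [ -5.85727208 275.97414784] roll -0.023585829750066938
```

View pics/w6.png

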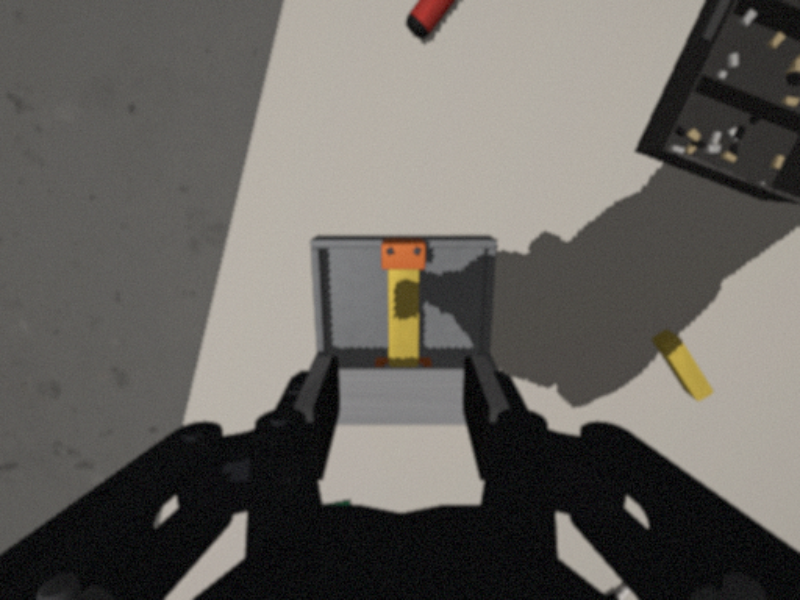

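```bash
python3 - <<'E'
from h import *
O=np.array([.5619,-.2250]);a=np.radians(19.2);u=np.array([np.cos(a),np.sin(a)]);v=np.array([-u[1],u[0]])
K1,T1=cam('side');p1,d1=optics.camera('side')
f=np.load("pics/w6.npz")
for n,(p,d,K,T) in dict(w6=[f[k] for k in'pdKT'],side=(p1,d1,K1,T1)).items():
    C=cloud(d,K,T);H=np.stack([-(C[...,:2]-O)@u,-(C[...,:2]-O)@v,C[...,2]-.006],-1)*1e3
    hsv=cv2.cvtColor(p,cv2.COLOR_RGB2HSV);reg=(d>0)&(abs(H[...,0])<70)&(abs(H[...,1])<40)
    P=H[(cv2.inRange(hsv,(18,110,40),(38,255,255))>0)&reg];t=P[(P[:,2]>19)&(P[:,2]<28)&(P[:,0]<43)]
    print(n,len(t),np.percentile(t,[2,50,98],axis=0).round(1).tolist(),'slope z,y',np.polyfit(t[:,0],t[:,2],1)[0].round(3),np.polyfit(t[:,0],t[:,1],1)[0].round(3))
    q=H[(cv2.inRange(hsv,(3,120,30),(17,255,255))>0)&reg&(H[...,0]<0)]
    if len(q): print('plate',len(q),np.percentile(q,[5,25,50,75,95],axis=0).round(1).tolist())
cv2.imwrite("pics/s3.png",cv2.resize(p1[260:360,210:320],(0,0),fx=6,fy=5.8,interpolation=cv2.INTER_CUBIC)[:,:,::-1])
E
```

```text
w6 1163 [[-27.9, -10.9, 23.1], [8.2, -0.7, 24.5], [41.5, 9.7, 25.8]] slope z,y -0.002 0.01
plate 78 [[-32.5, -20.7, 4.2], [-32.2, -17.3, 7.3], [-32.0, 12.0, 10.6], [-31.7, 17.2, 13.8], [-31.4, 20.1, 17.4]]
side 222 [[-26.8, -9.4, 20.3], [8.2, 2.1, 24.9], [41.4, 12.2, 27.7]] slope z,y -0.001 0.003
plate 17 [[-36.9, -27.9, -0.1], [-32.7, 9.6, 6.0], [-32.0, 14.5, 8.9], [-31.7, 18.5, 14.4], [-31.0, 22.0, 17.4]]
```

View pics/s3.png

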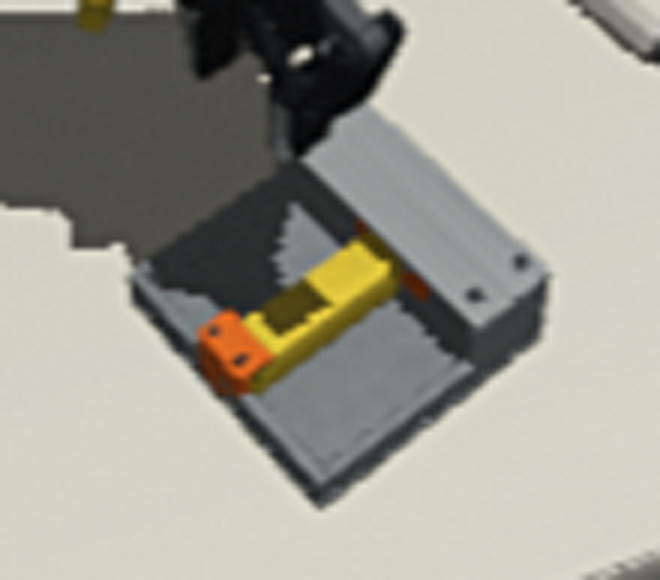

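The plate face reads -32.0 mm, which is 5.5 mm of travel. The set is flat, centred, on the floor and under both the hood and the lip, so I'm handing in.

```bash
python3 -c "
from workcell import order
print(order.job_done())"
```

```text
the job is handed in; nothing more can be done
None
```

The larger yellow hex key set is stowed in the spring holder, and I handed the job in at about 11 s of robot time. No verdict was reported.

**What I did:** I gripped the set across its width and tilted it 30° with the far end down, in through the window and under the hood. That end pushed the spring plate back to its stop, at about 12 N. I then laid the set flat past the lip, let it come forward, released it and lifted clear.

**Last checks** (wrist and side cameras, calibration good to about 2 mm):

| Check | Measured | Wanted |
|---|---|---|
| Plate travel | about 5.5 mm (face at holder x = -32.0 mm) | 2 to 9 mm |
| Top of set above the inner floor | 24.5 mm, so the underside is on the floor | within 5 mm |
| Tilt along its length | about 0.002 rad | below 0.08 rad |
| Angle to the holder's axis | 0.003 to 0.010 rad | below 0.12 rad |
| Offset from the centre line | wrist -0.7 mm, side +2 mm | within 14 mm |

- **End wall:** the lip hides that end of the set, so I judged contact with the wall from the plate travel.
- **Bystanders:** I saw no sign that any were touched, but I did not measure them again at the end.
- **Disagreement:** my first estimates of the holder position differed by 2 to 3 mm between views. The contact with the plate stop later confirmed the value I used.

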